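# Close the storage tins with their own lids

## Task

The storage tins and their bamboo lids have been washed and dried. Take the four lids from the drying rack by their grips and close each tin with the lid that fits it, plug fully in and bamboo flat on the rim; set them down in place rather than dropping them. Leave the tins standing where they are, and do not disturb the wine glass or the mug.

Things in the scene. Friction and masses are not known exactly. Their poses are not given: they have to be found in the camera images.
- lid_large_round: Large round lid: bamboo disc 104 mm across, plug 88 mm. About 0.1 kg, on a rack 10 mm high. From below: white plug 14 mm deep, lower edge rounded by 6 mm; bamboo 10 mm thick; wooden bar grip in the middle, 44 mm long (lid x), 14 thick (y), 26 tall, top 50 mm above the origin. Origin: centre of the plug's underside, z up. Seated: bamboo flat on the rim, origin 14 mm below it
- lid_small_round: Small round lid: bamboo disc 78 mm across, plug 62 mm. About 0.1 kg, on a rack 10 mm high. From below: white plug 14 mm deep, lower edge rounded by 6 mm; bamboo 10 mm thick; wooden bar grip in the middle, 44 mm long (lid x), 14 thick (y), 26 tall, top 50 mm above the origin. Origin: centre of the plug's underside, z up. Seated: bamboo flat on the rim, origin 14 mm below it
- lid_square: Square lid: bamboo board 88 x 88 mm, plug 72 x 72. About 0.1 kg, on a rack 10 mm high. From below: white plug 14 mm deep, lower edge rounded by 6 mm; bamboo 10 mm thick; wooden bar grip in the middle, 44 mm long (lid x), 14 thick (y), 26 tall, top 50 mm above the origin. Origin: centre of the plug's underside, z up. Seated: bamboo flat on the rim, origin 14 mm below it
- lid_oblong: Oblong lid: bamboo board 120 mm (x) by 70 (y), plug 104 x 54. About 0.1 kg, on a rack 10 mm high. From below: white plug 14 mm deep, lower edge rounded by 6 mm; bamboo 10 mm thick; wooden bar grip in the middle, 44 mm long (lid x), 14 thick (y), 26 tall, top 50 mm above the origin. Origin: centre of the plug's underside, z up. Seated: bamboo flat on the rim, origin 14 mm below it
- tin_large_round: Round tin, 100 mm outside diameter, 94 inside, 100 tall; the lid goes on at any turn. Open, empty, black outside, bare metal inside, on the worktop; walls 3 mm, about 0.4 kg, loose, slides if pushed. Origin: centre of its underside, z up. Its lid's plug has 3 mm play all round
- tin_small_round: Round tin, 74 mm outside diameter, 68 inside, 80 tall; the lid goes on at any turn. Open, empty, black outside, bare metal inside, on the worktop; walls 3 mm, about 0.4 kg, loose, slides if pushed. Origin: centre of its underside, z up. Its lid's plug has 3 mm play all round
- tin_square: Square tin, 84 x 84 mm outside, 78 x 78 inside, 90 tall, x and y along its sides; the lid fits at any quarter turn. Open, empty, black outside, bare metal inside, on the worktop; walls 3 mm, about 0.4 kg, loose, slides if pushed. Origin: centre of its underside, z up. Its lid's plug has 3 mm play all round
- tin_oblong: Oblong tin, outside 66 mm along its x and 116 along its y, 60 x 110 inside, 75 tall; the lid's x goes along this tin's y, either way round. Open, empty, black outside, bare metal inside, on the worktop; walls 3 mm, about 0.4 kg, loose, slides if pushed. Origin: centre of its underside, z up. Its lid's plug has 3 mm play all round
- wine_glass: Empty wine glass standing upright on the kettle's side of the tins, 170 mm tall, 66 mm wide, loose and easily tipped; not part of the job. Origin: centre of its foot
- mug: White mug standing between the rack and the tins on the side away from the robot, 92 mm tall, 80 mm wide, with a handle, loose; not part of the job. Origin: centre of its underside
There are look-alikes about, which are no part of the job. Leave any pink or red look-alike of the lid_large_round alone.

How it is judged:
By the outcome, as a careful person would: the job done as asked, in the order asked, and still so for the second after the job is handed in, with the robot touching nothing.
It also fails if it takes over 125 s, if anything falls off the work surface, if the arm or the gripper's body presses on something with over 40 N, if the wrist force passes 120 N, or if a joint passes its speed limit or range.

## Robot

A 7-joint arm with a two-finger parallel gripper is mounted at the origin on the work surface. World frame = base frame: x ahead of the robot, y to its left, z up, the work surface at z = 0. Lengths are in m, angles in rad, forces in N, time in s.
With the tool pointing down it reaches from about 0.425 to 0.925 m from the base axis. Payload 6.8 kg.
Tool frame: the origin (TCP) lies midway between the tips of the shut fingers; the grasp point (between the pads) lies 19 mm behind it; z points along the fingers, y is the line along which they close (so a half turn about z gives the same grasp; the last joint's range is limited). The gripper opens to 85 mm and grips with 20 to 120 N. Pads are 22 mm wide; open, the fingers measure 114 mm over their backs; the gripper's body (76 mm by 85 mm) begins 54 mm behind the grasp point. The pads swing forward as they close: fully open they stand 13 mm farther back than shut.
Start: joints at [-1.432, 0.477, 0.022, 1.555, -0.011, 1.109, -0.083], TCP at [0.165, 0.655, 0.201] pointing down, gripper open.
Joint ranges: [-2.96, 2.96], [-0.34, 2.1], [-1.41, 1.46], [0.24, 2.44], [-1.37, 4.51], [0.17, 1.92], [-2.96, 2.96]. Speed limits (rad/s): [2.39, 2.39, 3.14, 3.14, 3.14, 3.14, 3.14].

## Interface

Orientations are given as a rotation vector (axis times angle).
In Python, from bench import get_obs, grab_frame, camera_params, r gives the robot as it stands.
- The arm moves only by the shell command python3 -m jog 'ROWS' [FORCE]. ROWS is JSON, a list of rows, each an object of numbers: "rx", "ry", "rz": the turn, a rotation vector about the world's x, y, z scaled (see below); "x", "y", "z": the shift along the world's x, y, z scaled (see below); "jaw": the opening, from -1 (shut) to 1 (fully open). In form: [{"rx": .., "ry": .., "rz": .., "x": .., "y": .., "z": .., "jaw": ..}, ...]. A call has 1 to 8 rows; each row shifts and turns the commanded pose from where the row before left it; what a row does not reach is not made up. The controller multiplies each number of a shift by 60 mm and each number of a turn by 10 degrees. A row lasts 1/8 s, in which the tool goes at most 62.5 mm and 10.7 degrees, less where a joint would pass 70% of its speed; a pose out of reach is approached as far as the arm can. A call with a number of a shift or a turn outside -1 to 1 is refused whole. A call with a gripper value outside its range is refused whole. The fingers move at their own pace and stop on an object; FORCE is the grip in N (left out, the last holds). Time passes only in rows, so rows that do not move let the fingers close. It gives the time, the measured TCP pose, the force, the opening and the grip force at its end, in the units of the state.
- get_obs(): the state, without advancing time (a new reading comes with each control period).
- grab_frame(name): name is "scene" or "top" or "wrist"; returns the picture (400x640x3 uint8, red, green, blue); there is no depth.
- camera_params(name): a dict with "fx", "fy", "cx", "cy" (pixels), "R" (3x3) and "t" (3): a world point X has camera coordinates R X + t. Camera axes: x right, y down, z forward; pixel columns grow to the right and rows downward; lengths in m; the calibration is good to about 2 mm. The wrist camera is an equidistant fisheye: a pixel r from the principal point sees the ray r / f radians off the axis. A picture is of the moment at which its call begins: read the wrist's pose just before it. camera_params takes no time and is no camera call; for the wrist camera it gives the pose at the moment of the call.
- r.hand_in(): hands the job in; it is judged then, once.
The state is a dict: "clock": time; "joints": joint angles; "qvel": joint speeds; "tau": joint torques, N m; "tcp_pos": TCP position; "orientation": TCP orientation; "contact_force": force on the tool from outside, world axes, zero at the start; "moment": the same for the moment, N m; "grip_width": finger opening in m; "gripper_force": force on a finger pad.
Only numpy, scipy, OpenCV 4.12 (cv2) and the standard library are available. Lean on these libraries where they do the work, as an engineer would, in place of code of your own. Each camera call takes 0.05 s, during which the arm holds its last target. There are 200 camera calls.

## Working session

There is one attempt and no reset: what is moved stays moved. The work goes in short steps, Python scripts to look and compute and a shell command to move; the robot and the scene stay as the last step left them, time stands still between calls to the robot, and variables do not carry over. Pictures are saved under pics/ and viewed, at most 15 in all, crops included, and the job is handed in when it is done.

```bash
mkdir -p pics; python3 - <<'E'
from bench import *
import cv2,numpy as np
for n in("top","scene"):
    f=grab_frame(n); cv2.imwrite(f"pics/{n}0.png",f[:,:,::-1]); p=camera_params(n)
    print(n,{k:np.round(p[k],3).tolist() for k in p})
o=get_obs(); print(o)
E
```

```text
top {'fx': 519.033, 'fy': 519.033, 'cx': 316.191, 'cy': 205.247, 'R': [[-0.028, -1.0, -0.012], [-0.989, 0.03, -0.143], [0.143, 0.008, -0.99]], 't': [-0.031, 0.558, 1.27]}
scene {'fx': 514.115, 'fy': 514.115, 'cx': 319.646, 'cy': 196.158, 'R': [[-0.542, 0.84, -0.002], [0.597, 0.384, -0.705], [-0.591, -0.383, -0.71]], 't': [0.359, -0.29, 1.82]}
{'clock': 0.1, 'joints': array([-1.43215186,  0.47773365,  0.02234341,  1.55635846, -0.01152653,
        1.10933074, -0.08313024]), 'qvel': array([-0.00016912, -0.0012963 , -0.00055745, -0.00130182,  0.00044962,
        0.00119497,  0.00116042]), 'tau': array([ 4.30989297e-03, -5.97760177e+01,  1.61361236e+00, -2.81953597e+01,
        1.28073263e-02,  5.09190097e-03, -7.26187750e-06]), 'tcp_pos': array([0.16472872, 0.65397085, 0.20010966]), 'orientation': array([-3.86624847e-01, -3.11760121e+00,  2.66859753e-03]), 'contact_force': array([0.56353204, 1.38847238, 0.51645515]), 'moment': array([ 0.01792493, -0.02242659, -0.01264232]), 'gripper_force': 0.0, 'grip_width': 0.08536309076606692}
```

View pics/top0.png

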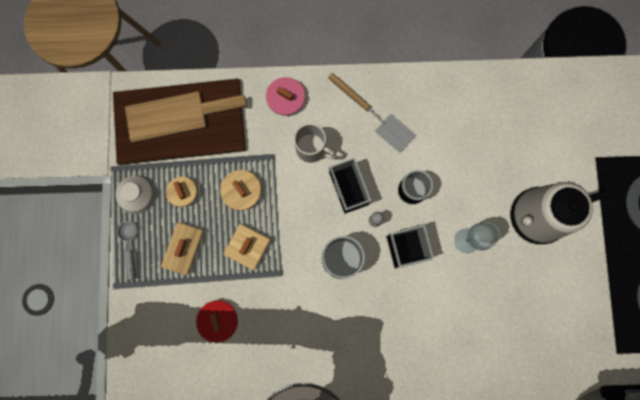

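View pics/scene0.png

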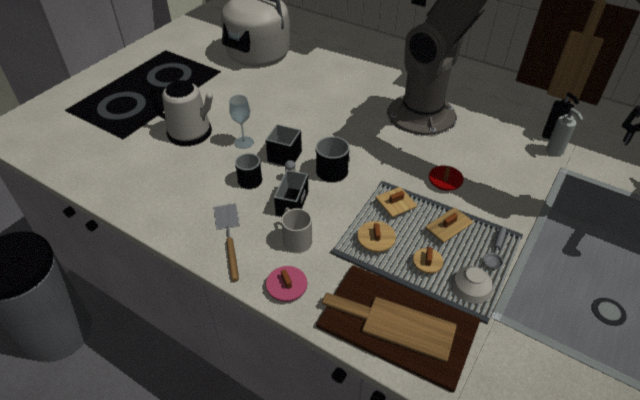

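The top view shows the lids on the rack: small round (181,191), large round (241,189), oblong (182,249) and square (247,247). The tins are oblong (350,185), small round (417,186), large round (343,257) and square (410,245). The glass is near (480,235), the mug at (310,142), and there is a salt shaker at (377,218). Next I rectify the image onto the lid and rim planes.

```bash
cat > h.py <<'E'
import numpy as np,cv2
from bench import get_obs,grab_frame,camera_params
def rect(img,p,z,x0,x1,y0,y1,s=1000):
    # rectified picture: row 0 = x1, col 0 = y1 ; s px per m
    X,Y=np.meshgrid(np.arange(x1,x0,-1/s),np.arange(y1,y0,-1/s),indexing='ij')
    u,v=proj(p,np.stack([X,Y,np.full_like(X,z)],-1),p.get('fish',False))
    return cv2.remap(img,u.astype(np.float32),v.astype(np.float32),cv2.INTER_CUBIC)
def proj(p,P,fish=False):
    c=P@np.array(p['R']).T+np.array(p['t'])
    if fish:
        r=np.hypot(c[...,0],c[...,1]); k=np.arctan2(r,c[...,2])/np.maximum(r,1e-9)
    else: k=1/c[...,2]
    return p['fx']*c[...,0]*k+p['cx'],p['fy']*c[...,1]*k+p['cy']
E
python3 - <<'E'
from h import *
f=cv2.imread('pics/top0.png');p=camera_params('top')
a=rect(f,p,.034,.4,.72,.05,.47,1800); b=rect(f,p,.085,.35,.75,-.42,.02,1800)
cv2.imwrite('pics/lids.png',a);cv2.imwrite('pics/tins.png',b);print(a.shape,b.shape)
hsv=cv2.cvtColor(a,cv2.COLOR_BGR2HSV)
m=((hsv[...,0]>8)&(hsv[...,0]<26)&(hsv[...,1]>70)).astype(np.uint8)
m=cv2.morphologyEx(m,cv2.MORPH_CLOSE,np.ones((25,25)));m=cv2.morphologyEx(m,cv2.MORPH_OPEN,np.ones((15,15)))
for c in cv2.findContours(m,0,2)[0]:
    if cv2.contourArea(c)>4000:
        (u,v),(w,h),an=cv2.minAreaRect(c);M=cv2.moments(c);cu,cv_=M['m10']/M['m00'],M['m01']/M['m00']
        print('xy',round(.72-v/1800,4),round(.47-u/1800,4),'cent',round(.72-cv_/1800,4),round(.47-cu/1800,4),'wh',round(w/1.8),round(h/1.8),an)
for q in[(0.5,.3,.034)]: print(proj(p,np.array(q)))
E
```

```text
(576, 756, 3) (720, 792, 3)
xy 0.4561 0.132 cent 0.4585 0.131 wh 93 97 29.05460548400879
xy 0.4565 0.2952 cent 0.4595 0.2941 wh 75 128 18.74690055847168
xy 0.6044 0.2972 cent 0.6045 0.2969 wh 78 81 90.0
xy 0.6042 0.1461 cent 0.6041 0.1459 wh 105 106 90.0
xy 0.7008 0.3011 cent 0.7059 0.3304 wh 38 338 90.0
(np.float64(179.45061665184846), np.float64(231.97881415946514))
```

View pics/lids.png

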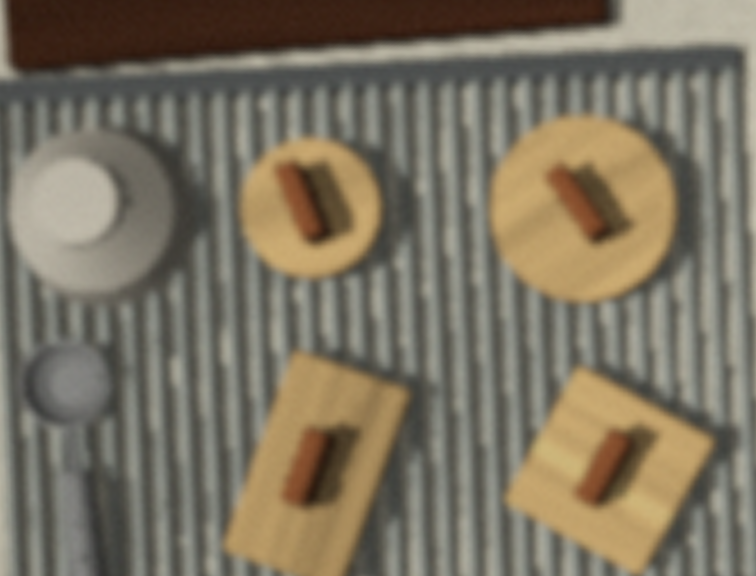

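View pics/tins.png

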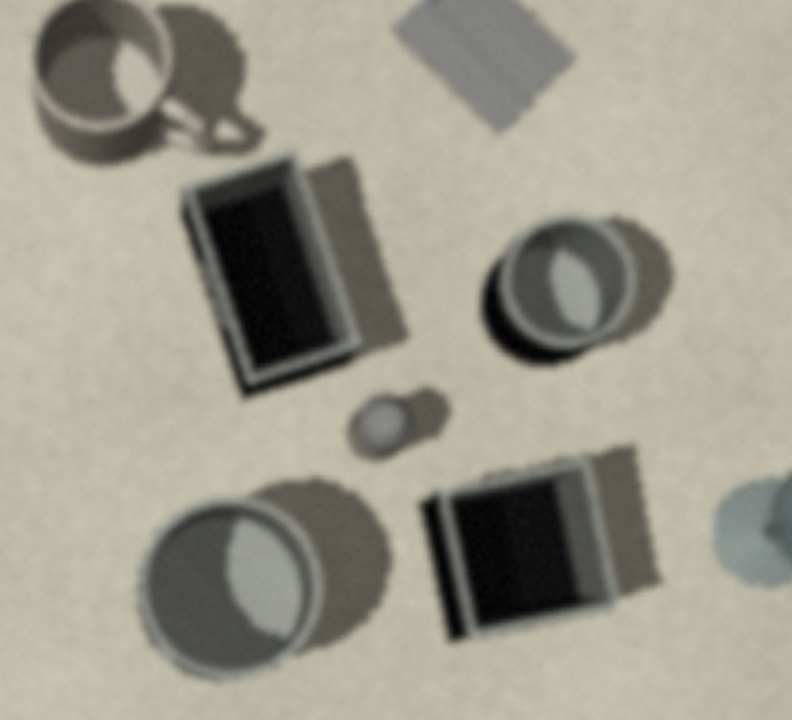

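In the rectified views the lids match their sizes (105 and 78 mm discs). The rim corners and centres, in tins.png pixels, are:
- **Oblong:** corners (183,190), (296,155), (360,345), (247,385)
- **Square:** corners (440,492), (588,457), (615,603), (470,635)
- **Small round:** centre (567,283)
- **Large round:** centre (231,586)

I turn these into world positions next.

```bash
python3 - <<'E'
from h import *
from scipy.spatial.transform import Rotation as Ro
f=cv2.imread('pics/top0.png');p=camera_params('top')
C=-np.array(p['R']).T@np.array(p['t']);print('C',C)
a=rect(f,p,.034,.36,.69,.06,.40,2000);hsv=cv2.cvtColor(a,cv2.COLOR_BGR2HSV)
m=((hsv[...,0]>8)&(hsv[...,0]<26)&(hsv[...,1]>70)).astype(np.uint8)
m=cv2.morphologyEx(m,cv2.MORPH_CLOSE,np.ones((25,25)));m=cv2.morphologyEx(m,cv2.MORPH_OPEN,np.ones((15,15)))
for c in cv2.findContours(m,0,2)[0]:
    if cv2.contourArea(c)>4000:
        (u,v),(w,h),an=cv2.minAreaRect(c);print('lid',round(.69-v/2000,4),round(.40-u/2000,4),'wh',round(w/2),round(h/2),round(an,1))
a=rect(f,p,.060,.36,.69,.06,.40,2000);hsv=cv2.cvtColor(a,cv2.COLOR_BGR2HSV)
m=((hsv[...,0]<10)&(hsv[...,1]>130)).astype(np.uint8);m=cv2.morphologyEx(m,cv2.MORPH_OPEN,np.ones((7,7)))
for c in cv2.findContours(m,0,2)[0]:
    if cv2.contourArea(c)>1000:
        (u,v),(w,h),an=cv2.minAreaRect(c);print('bar',round(.69-v/2000,4),round(.40-u/2000,4),'wh',round(w/2),round(h/2),round(an,1))
for n,z,pts in[('obl',.075,[(183,190),(296,155),(360,345),(247,385)]),('sq',.09,[(440,492),(588,457),(615,603),(470,635)]),('sm',.08,[(567,283)]),('lg',.1,[(231,586)])]:
    P=np.array([[.75-v/1800,.02-u/1800] for u,v in pts]);P=C[:2]+(P-C[:2])*(C[2]-z)/(C[2]-.085)
    print(n,P.mean(0).round(4),[ (round(float(np.hypot(*d))*1e3),round(float(np.degrees(np.arctan2(d[1],d[0])))%180,1)) for d in np.diff(P,axis=0)])
o=get_obs();R=Ro.from_rotvec(o['orientation']).as_matrix();print('toolx deg',np.degrees(np.arctan2(R[1,0],R[0,0]))%180)
w=camera_params('wrist');print('wristcam in tool',R.T@(-np.array(w['R']).T@w['t']-o['tcp_pos']),w['fx'],(np.array(w['R'])@R).round(2).tolist())
E
```

```text
C [ 0.36946923 -0.05757147  1.33611175]
lid 0.459 0.1316 wh 92 91 29.1
lid 0.4592 0.2944 wh 74 123 19.9
lid 0.6045 0.2975 wh 78 81 90.0
lid 0.6042 0.1458 wh 106 106 90.0
obl [ 0.6025 -0.1314] [(66, 107.2), (112, 18.6), (67, 109.5)]
sq [ 0.4459 -0.2726] [(84, 103.3), (82, 10.5), (82, 102.4)]
sm [ 0.5937 -0.2959] []
lg [ 0.4238 -0.1077] []
toolx deg 165.86128355810385
wristcam in tool [ 0.0679852   0.00064937 -0.17279811] 309.70691628693146 [[0.0, 1.0, -0.0], [-0.96, 0.0, -0.27], [-0.27, 0.0, 0.96]]
```

```bash
python3 -m jog '[{"x":0.61,"y":-0.75,"rz":-0.07,"jaw":0},{"x":0.61,"y":-0.75,"rz":-0.07,"jaw":0},{"x":0.61,"y":-0.75,"rz":-0.07,"jaw":0},{"x":0.61,"y":-0.75,"rz":-0.07,"jaw":0},{"x":0.61,"y":-0.75,"rz":-0.07,"jaw":0},{"x":0.61,"y":-0.75,"rz":-0.07,"jaw":0},{"x":0.61,"y":-0.75,"rz":-0.07,"jaw":0},{"x":0.61,"y":-0.75,"rz":-0.07,"jaw":0}]' 40; python3 -m jog '[{"jaw":0},{"jaw":0}]'
cat >> h.py <<'E'
from scipy.spatial.transform import Rotation as Ro
def st():
    o=get_obs();R=Ro.from_rotvec(o['orientation']).as_matrix()
    print('t',round(o['clock'],2),'tcp',o['tcp_pos'].round(4),'toolx',round(np.degrees(np.arctan2(R[1,0],R[0,0]))%180,1),'tilt',R[:2,2].round(3),'F',o['contact_force'].round(1),'w',round(o['grip_width'],4),'g',round(o['gripper_force'],1));return o
def wrist(name,z,half=.09,dx=0,dy=0):
    o=st();p=dict(camera_params('wrist'));p['fish']=True;f=grab_frame('wrist')[:,:,::-1].copy();cv2.imwrite(f'pics/{name}_raw.png',f)
    x,y=o['tcp_pos'][:2]+[dx,dy]
    a=rect(f,p,z,x-half,x+half,y-half,y+half,2500);cv2.imwrite(f'pics/{name}.png',a)
    print(name,'x=%.4f-v/2500 y=%.4f-u/2500'%(x+half,y+half),a.shape);return a,x+half,y+half
E
python3 -c "
from h import *
wrist('w1',.034,.1)"
```

```text
t 0.1 tcp [0.1647 0.654  0.2001] toolx 165.9 tilt [-0.    -0.002] F [0.6 1.4 0.5] w 0.0854 g 0.0
w1 x=0.2647-v/2500 y=0.7540-u/2500 (500, 500, 3)validation failed for argument at $[0]...
validation failed for argument at $[0]...
```

View pics/w1.png

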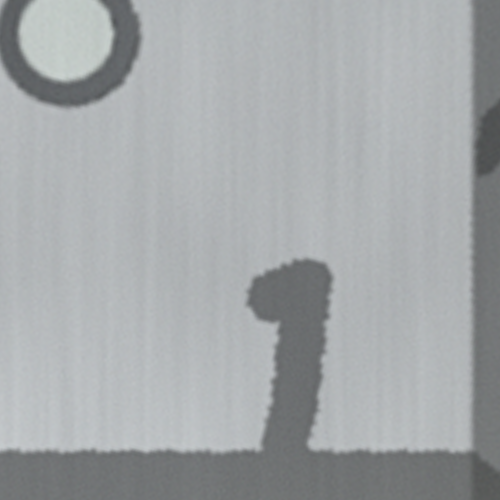

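That picture only shows the sink: both moves were refused, so the arm never left the start. Each row probably needs all its keys, so I send full rows.

```bash
python3 -m jog '[{"rx":0,"ry":0,"rz":-0.07,"x":0.61,"y":-0.75,"z":0,"jaw":0},{"rx":0,"ry":0,"rz":-0.07,"x":0.61,"y":-0.75,"z":0,"jaw":0},{"rx":0,"ry":0,"rz":-0.07,"x":0.61,"y":-0.75,"z":0,"jaw":0},{"rx":0,"ry":0,"rz":-0.07,"x":0.61,"y":-0.75,"z":0,"jaw":0},{"rx":0,"ry":0,"rz":-0.07,"x":0.61,"y":-0.75,"z":0,"jaw":0},{"rx":0,"ry":0,"rz":-0.07,"x":0.61,"y":-0.75,"z":0,"jaw":0},{"rx":0,"ry":0,"rz":-0.07,"x":0.61,"y":-0.75,"z":0,"jaw":0},{"rx":0,"ry":0,"rz":-0.07,"x":0.61,"y":-0.75,"z":0,"jaw":0}]' 40 && python3 -m jog '[{"rx":0,"ry":0,"rz":0,"x":0,"y":0,"z":0,"jaw":0},{"rx":0,"ry":0,"rz":0,"x":0,"y":0,"z":0,"jaw":0}]' && python3 -c "
from h import *
wrist('w2',.034,.1)"
```

```text
clock: 1.15
tcp_pos: [0.4586, 0.293, 0.201]
orientation: [0.539, 3.095, 0.0]
contact_force: [0.6, 0.8, 0.4]
grip_width: 0.0426
gripper_force: 0.0
clock: 1.4
tcp_pos: [0.4572, 0.295, 0.2008]
orientation: [-0.538, -3.094, -0.0]
contact_force: [-0.3, 0.5, -0.1]
grip_width: 0.0427
gripper_force: 0.0
t 1.4 tcp [0.4572 0.295  0.2008] toolx 160.3 tilt [-0.001  0.   ] F [-0.3  0.5 -0.1] w 0.0427 g 0.0
w2 x=0.5572-v/2500 y=0.3950-u/2500 (500, 501, 3)
```

View pics/w2.png

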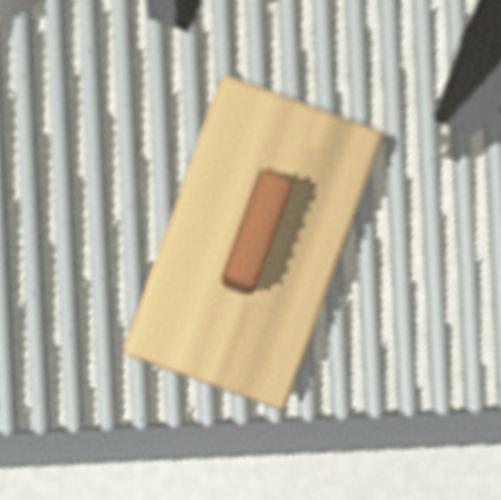

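The wrist view shows the oblong lid with corners (227,75), (383,135), (280,407), (125,350). That puts its centre at x=0.4605, y=0.2935, angle -20.3°, within 1.5 mm of the top view. I go down and grip.

```bash
python3 -m jog '[{"rx":0,"ry":0,"rz":-0.07,"x":0.055,"y":-0.025,"z":-0.9,"jaw":0},{"rx":0,"ry":0,"rz":0,"x":0,"y":0,"z":-0.9,"jaw":0},{"rx":0,"ry":0,"rz":0,"x":0,"y":0,"z":-0.6,"jaw":0},{"rx":0,"ry":0,"rz":0,"x":0,"y":0,"z":-0.33,"jaw":0},{"rx":0,"ry":0,"rz":0,"x":0,"y":0,"z":0,"jaw":0},{"rx":0,"ry":0,"rz":0,"x":0,"y":0,"z":0,"jaw":-1},{"rx":0,"ry":0,"rz":0,"x":0,"y":0,"z":0,"jaw":-1},{"rx":0,"ry":0,"rz":0,"x":0,"y":0,"z":0,"jaw":-1}]' 50 && python3 -m jog '[{"rx":0,"ry":0,"rz":0,"x":0,"y":0,"z":0,"jaw":-1},{"rx":0,"ry":0,"rz":0,"x":0,"y":0,"z":0,"jaw":-1}]'; python3 -c "
from h import *
st()"
```

```text
clock: 2.45
tcp_pos: [0.4614, 0.2936, 0.0381]
orientation: [0.557, 3.091, 0.002]
contact_force: [0.1, 1.2, -0.0]
grip_width: 0.0002
gripper_force: 0.0
clock: 2.7
tcp_pos: [0.4611, 0.2931, 0.0374]
orientation: [0.558, 3.092, 0.0]
contact_force: [-0.1, -1.3, -0.5]
grip_width: 0.0001
gripper_force: 0.0
t 2.7 tcp [0.4611 0.2931 0.0374] toolx 159.6 tilt [0. 0.] F [-0.1 -1.3 -0.5] w 0.0001 g 0.0
```

The fingers shut to zero width with nothing between them. I look before doing anything else.

```bash
python3 -m jog '[{"rx":0,"ry":0,"rz":0,"x":0,"y":0,"z":0.9,"jaw":-1},{"rx":0,"ry":0,"rz":0,"x":0,"y":0,"z":0.9,"jaw":-1},{"rx":0,"ry":0,"rz":0,"x":0,"y":0,"z":0,"jaw":-1}]';python3 -c "
from h import *
wrist('w3',.034,.1)"
```

```text
clock: 3.08
tcp_pos: [0.4638, 0.2949, 0.1495]
orientation: [0.557, 3.086, 0.011]
contact_force: [-0.1, -0.9, -1.1]
grip_width: 0.0001
gripper_force: 0.0
t 3.08 tcp [0.4638 0.2949 0.1495] toolx 159.5 tilt [0.007 0.006] F [-0.1 -0.9 -1.1] w 0.0001 g 0.0
w3 x=0.5638-v/2500 y=0.3949-u/2500 (501, 501, 3)
```

View pics/w3_raw.png

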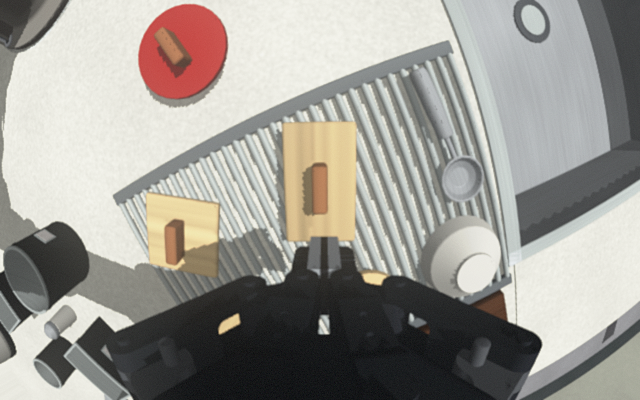

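The fingers are near (323,240) in the raw image and the bar is at (320,188). The lid is upright and seems unmoved. I check the projections and the lid's position.

```bash
python3 - <<'E'
from h import *
o=st();p=camera_params('wrist');t=o['tcp_pos']
R=Ro.from_rotvec(o['orientation']).as_matrix()
for q in [t,t-R[:,2]*.019,[.4605,.2935,.034],[.4605,.2935,.060],[.459,.132,.034]]: print(np.round(q,3),np.round(proj(p,np.array(q),True),1))
print(p['cx'],p['cy'],p['fx'])
a=cv2.imread('pics/w3_raw.png')
# refit the lid from its raw corners via least squares for the plane z
def ray(u,v):
    d=np.array([u-p['cx'],v-p['cy']])/p['fx'];r=np.hypot(*d);c=np.array([*(d/r*np.sin(r)),np.cos(r)]);return np.array(p['R']).T@c
C=-np.array(p['R']).T@p['t'];print('C',C)
for z in(.034,.0):
  Q=[C+ray(*k)*((z-C[2])/ray(*k)[2]) for k in[(283,122),(355,122),(357,240),(287,240)]]
  print(z,np.round(Q,4).tolist(),[round(float(np.linalg.norm(d)),4) for d in np.diff(Q,axis=0)])
E
```

```text
t 3.12 tcp [0.4621 0.2939 0.1471] toolx 159.6 tilt [0.003 0.003] F [-0.   0.3 -0.4] w -0.0001 g 0.0
[0.462 0.294 0.147] [322.5 231.4]
[0.462 0.294 0.166] [322.4 244.2]
[0.46  0.294 0.034] [321.4 185.9]
[0.46  0.294 0.06 ] [321.3 192.8]
[0.459 0.132 0.034] [180.6 236.9]
323.7275201166428 199.59312144406945 309.70691628693146
C [0.39800292 0.31774837 0.31974264]
0.034 [[0.3914, 0.2817, 0.034], [0.4146, 0.3435, 0.034], [0.5251, 0.3075, 0.034], [0.5005, 0.2415, 0.034]] [0.066, 0.1162, 0.0704]
0.0 [[0.3906, 0.2774, 0.0], [0.4166, 0.3466, 0.0], [0.5403, 0.3062, 0.0], [0.5127, 0.2325, 0.0]] [0.0739, 0.13, 0.0788]
```

```bash
python3 -m jog '[{"rx":0,"ry":0,"rz":0,"x":0,"y":0,"z":0,"jaw":0},{"rx":0,"ry":0,"rz":0,"x":0,"y":0,"z":0,"jaw":0},{"rx":0,"ry":0,"rz":0,"x":0,"y":0,"z":-0.6,"jaw":0},{"rx":0,"ry":0,"rz":0,"x":0,"y":0,"z":-0.6,"jaw":0},{"rx":0,"ry":0,"rz":0,"x":0,"y":0,"z":-0.6,"jaw":0},{"rx":0,"ry":0,"rz":0,"x":0,"y":0,"z":0,"jaw":0}]';python3 -c "
from h import *
wrist('w4',.034,.1)
a=cv2.imread('pics/w4_raw.png')[100:320,170:470]
cv2.imwrite('pics/w4c.png',cv2.resize(a,None,fx=2.5,fy=2.5,interpolation=cv2.INTER_CUBIC))"
```

```text
clock: 3.88
tcp_pos: [0.4585, 0.2912, 0.0341]
orientation: [-0.556, -3.087, 0.009]
contact_force: [0.2, -0.9, -0.4]
grip_width: 0.042
gripper_force: 0.0
t 3.88 tcp [0.4585 0.2912 0.0341] toolx 159.6 tilt [-0.006 -0.005] F [ 0.2 -0.9 -0.4] w 0.042 g 0.0
w4 x=0.5585-v/2500 y=0.3912-u/2500 (501, 500, 3)
```

View pics/w4c.png

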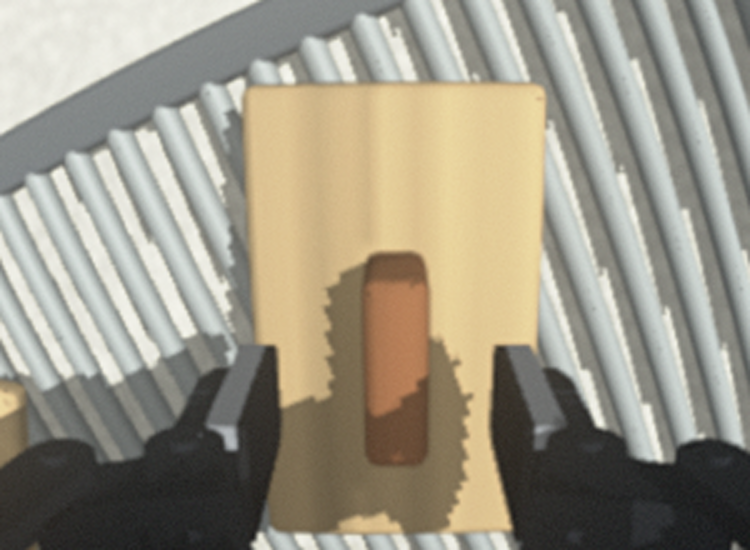

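```bash
python3 - <<'E'
from h import *
o=st();p=camera_params('wrist');t=o['tcp_pos'];R=Ro.from_rotvec(o['orientation']).as_matrix()
for x in(0,.011):
  for d in(0,.01,.02,.03,.04):
    print(x,d,[np.round(proj(p,t+R@np.array([x,s*.021,-d]),True),0).tolist() for s in(-1,1)])
for q in [[.4605,.2935,.034],[.4605,.2935,.060]]: print(q,np.round(proj(p,np.array(q),True),1))
E
```

```text
t 3.92 tcp [0.46   0.2921 0.036 ] toolx 159.5 tilt [-0.003 -0.003] F [ 0.1 -0.6  1.1] w 0.0427 g 0.0
0 0 [[288.0, 231.0], [357.0, 231.0]]
0 0.01 [[286.0, 238.0], [359.0, 238.0]]
0 0.02 [[284.0, 245.0], [361.0, 245.0]]
0 0.03 [[281.0, 253.0], [363.0, 253.0]]
0 0.04 [[279.0, 261.0], [366.0, 261.0]]
0.011 0 [[287.0, 214.0], [358.0, 214.0]]
0.011 0.01 [[285.0, 219.0], [360.0, 220.0]]
0.011 0.02 [[283.0, 226.0], [362.0, 226.0]]
0.011 0.03 [[280.0, 233.0], [364.0, 233.0]]
0.011 0.04 [[277.0, 241.0], [367.0, 241.0]]
[0.4605, 0.2935, 0.034] [325.  230.2]
[0.4605, 0.2935, 0.06] [325. 248.]
```

The visible fingertips at raw (281,238) and (369,238) fit a point about 30 mm behind the reported TCP, so the real fingertips are higher than the TCP reading implies. I lower in stages and watch the force.

```bash
python3 -m jog '[{"rx":0,"ry":0,"rz":0,"x":0,"y":0,"z":-0.1,"jaw":0},{"rx":0,"ry":0,"rz":0,"x":0,"y":0,"z":-0.1,"jaw":0},{"rx":0,"ry":0,"rz":0,"x":0,"y":0,"z":-0.1,"jaw":0},{"rx":0,"ry":0,"rz":0,"x":0,"y":0,"z":0,"jaw":0}]';python3 -c "
from h import *
wrist('w5',.034,.1)
a=cv2.imread('pics/w5_raw.png')[100:320,170:470]
cv2.imwrite('pics/w5c.png',cv2.resize(a,None,fx=2.5,fy=2.5,interpolation=cv2.INTER_CUBIC))"
```

```text
clock: 4.42
tcp_pos: [0.4607, 0.2929, 0.019]
orientation: [-0.557, -3.091, 0.001]
contact_force: [-0.3, -0.4, -0.6]
grip_width: 0.0431
gripper_force: 0.0
t 4.42 tcp [0.4607 0.2929 0.019 ] toolx 159.6 tilt [-0. -0.] F [-0.3 -0.4 -0.6] w 0.0431 g 0.0
w5 x=0.5607-v/2500 y=0.3929-u/2500 (501, 501, 3)
```

View pics/w5c.png

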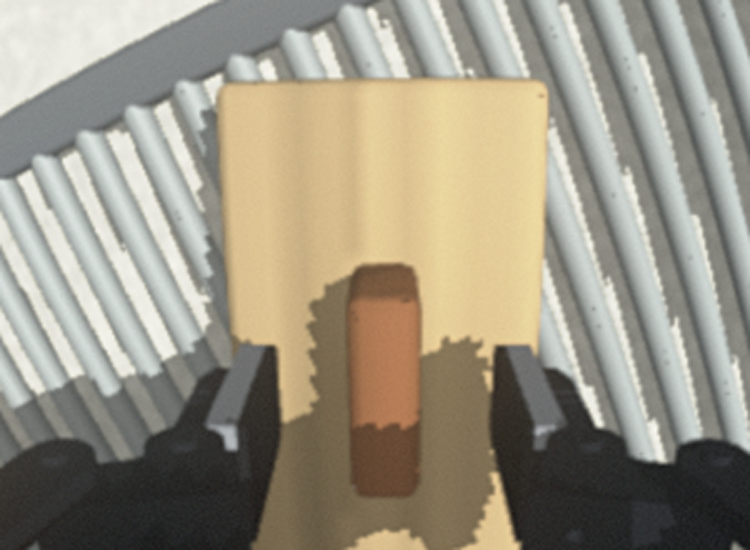

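The bar (72 px wide, centre 385) now has the same scale as the finger gap (centre 387), so the tips are level with the bar top and well centred. I go down another 14 mm and close.

```bash
python3 -m jog '[{"rx":0,"ry":0,"rz":0,"x":0,"y":0,"z":-0.12,"jaw":0},{"rx":0,"ry":0,"rz":0,"x":0,"y":0,"z":-0.11,"jaw":0},{"rx":0,"ry":0,"rz":0,"x":0,"y":0,"z":0,"jaw":0},{"rx":0,"ry":0,"rz":0,"x":0,"y":0,"z":0,"jaw":-1},{"rx":0,"ry":0,"rz":0,"x":0,"y":0,"z":0,"jaw":-1},{"rx":0,"ry":0,"rz":0,"x":0,"y":0,"z":0,"jaw":-1},{"rx":0,"ry":0,"rz":0,"x":0,"y":0,"z":0,"jaw":-1}]' 50;python3 -c "
from h import *
st()"
```

```text
clock: 5.35
tcp_pos: [0.4612, 0.2932, 0.0056]
orientation: [0.557, 3.091, 0.001]
contact_force: [-0.5, 0.6, 1.0]
grip_width: 0.0129
gripper_force: 50.6
t 5.35 tcp [0.4612 0.2932 0.0056] toolx 159.6 tilt [0. 0.] F [-0.5  0.6  1. ] w 0.0129 g 50.6
```

Gripped at 12.9 mm and 50 N, with the TCP 4.4 mm below the lid origin. I lift and carry it to the oblong tin.

```bash
python3 -m jog '[{"rx":0,"ry":0,"rz":0,"x":0,"y":0,"z":0.3,"jaw":-1},{"rx":0,"ry":0,"rz":0,"x":0,"y":0,"z":0.8,"jaw":-1},{"rx":0,"ry":0,"rz":0,"x":0,"y":0,"z":0.8,"jaw":-1},{"rx":0,"ry":0,"rz":0,"x":0,"y":0,"z":0.7,"jaw":-1}]' && python3 -m jog '[{"rx":0,"ry":0,"rz":0.485,"x":0.295,"y":-0.885,"z":0,"jaw":-1},{"rx":0,"ry":0,"rz":0.485,"x":0.295,"y":-0.885,"z":0,"jaw":-1},{"rx":0,"ry":0,"rz":0.485,"x":0.295,"y":-0.885,"z":0,"jaw":-1},{"rx":0,"ry":0,"rz":0.485,"x":0.295,"y":-0.885,"z":0,"jaw":-1},{"rx":0,"ry":0,"rz":0.485,"x":0.295,"y":-0.885,"z":0,"jaw":-1},{"rx":0,"ry":0,"rz":0.485,"x":0.295,"y":-0.885,"z":0,"jaw":-1},{"rx":0,"ry":0,"rz":0.485,"x":0.295,"y":-0.885,"z":0,"jaw":-1},{"rx":0,"ry":0,"rz":0.485,"x":0.295,"y":-0.885,"z":0,"jaw":-1}]' && python3 -m jog '[{"rx":0,"ry":0,"rz":0,"x":0,"y":0,"z":0,"jaw":-1},{"rx":0,"ry":0,"rz":0,"x":0,"y":0,"z":0,"jaw":-1}]'; python3 -c "
from h import *
wrist('w6',.075,.12)"
```

```text
clock: 5.85
tcp_pos: [0.4611, 0.293, 0.1643]
orientation: [0.558, 3.091, 0.002]
contact_force: [0.4, 0.1, -1.3]
grip_width: 0.013
gripper_force: 50.4
clock: 6.85
tcp_pos: [0.6028, -0.1333, 0.1626]
orientation: [-0.506, 3.1, 0.0]
contact_force: [-0.5, 1.3, -2.0]
grip_width: 0.0132
gripper_force: 50.4
clock: 7.1
tcp_pos: [0.6023, -0.1314, 0.1619]
orientation: [0.5, -3.102, -0.001]
contact_force: [-0.4, 0.8, -1.5]
grip_width: 0.013
gripper_force: 50.4
t 7.1 tcp [ 0.6023 -0.1314  0.1619] toolx 18.3 tilt [-0.     0.001] F [-0.4  0.8 -1.5] w 0.013 g 50.4
w6 x=0.7223-v/2500 y=-0.0114-u/2500 (600, 600, 3)
```

View pics/w6_raw.png

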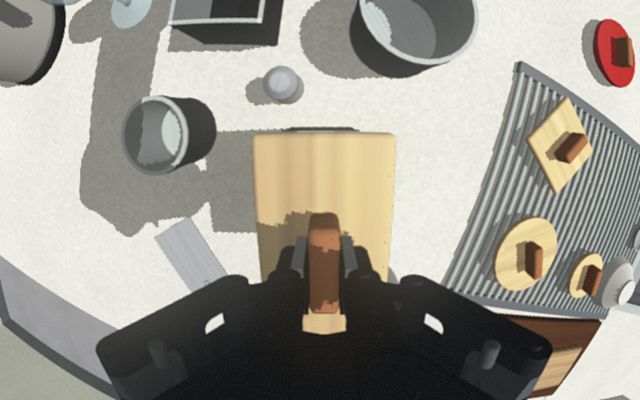

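The oblong lid is held level, with its front edge at (253–396,135). The tin edge just shows beyond it at (285–357,129). I check where the estimated rims should project.

```bash
python3 - <<'E'
from h import *
o=st();p=camera_params('wrist');t=o['tcp_pos'];R=Ro.from_rotvec(o['orientation']).as_matrix()
def rim(n,c,a,hx,hy,z):
    a=np.radians(a);M=np.array([[np.cos(a),-np.sin(a)],[np.sin(a),np.cos(a)]])
    print(n,[np.round(proj(p,np.array([*(np.array(c)+M@[sx*hx,sy*hy]),z]),True),1).tolist() for sx,sy in((-1,-1),(-1,1),(1,1),(1,-1),(-1,0),(1,0),(0,1),(0,-1))])
rim('obl',[.6025,-.1314],18.4,.058,.033,.075)
rim('lidtop',t[:2],18.3,.06,.035,t[2]+.0284)
rim('sm',[.5937,-.2959],0,.037,.037,.08)
rim('lg',[.4238,-.1077],0,.05,.05,.1)
rim('sq',[.4459,-.2726],12.0,.042,.042,.09)
E
```

```text
t 7.15 tcp [ 0.6023 -0.1303  0.1618] toolx 18.4 tilt [-0.     0.001] F [-0.1  0.3 -1.3] w 0.0129 g 50.4
obl [[282.2, 126.9], [361.2, 126.8], [357.4, 254.4], [286.4, 254.3], [321.7, 126.5], [321.9, 254.6], [359.7, 194.0], [283.9, 193.9]]
lidtop [[248.7, 132.7], [397.0, 133.0], [380.1, 338.0], [265.0, 337.7], [322.8, 131.6], [322.6, 339.4], [389.9, 250.2], [255.4, 249.9]]
sm [[130.9, 84.2], [197.2, 101.1], [178.6, 181.3], [116.5, 159.4], [162.1, 91.9], [145.8, 169.9], [186.9, 142.1], [122.6, 122.4]]
lg [[380.0, -65.7], [488.7, -17.3], [460.8, 82.1], [342.5, 34.2], [436.9, -43.5], [404.5, 56.9], [476.7, 29.1], [362.4, -20.0]]
sq [[186.1, -59.2], [276.5, -64.9], [261.8, 20.3], [168.5, 22.6], [229.3, -63.6], [212.7, 20.2], [269.0, -25.1], [176.7, -20.5]]
```

```bash
python3 -c "
import cv2
a=cv2.imread('pics/w6_raw.png')
b=cv2.resize(a[0:190,110:490],None,fx=2,fy=2,interpolation=cv2.INTER_CUBIC)
cv2.imwrite('pics/w6c.png',b)"
```

```text
(no output)
```

View pics/w6c.png

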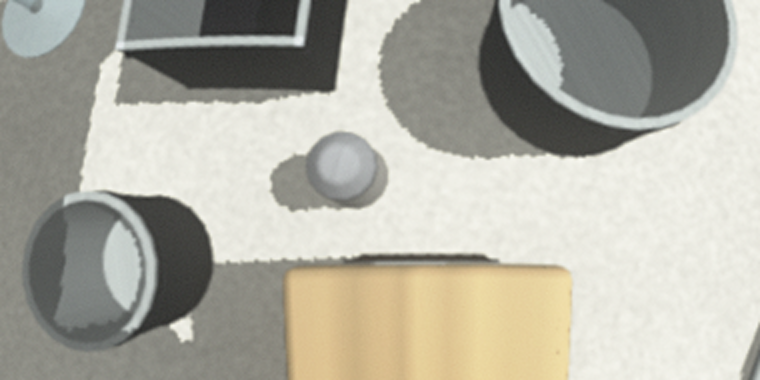

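Seen from the wrist, the rims sit about 2–3 mm farther in +x than the top view gave: oblong edge at v≈129.5 against 127 predicted, small tin centre at v≈135 against 131. I shift by that amount and lower.

```bash
python3 -m jog '[{"rx":0,"ry":0,"rz":0,"x":0.04,"y":-0.02,"z":-0.7,"jaw":-1},{"rx":0,"ry":0,"rz":0,"x":0,"y":0,"z":-0.5,"jaw":-1},{"rx":0,"ry":0,"rz":0,"x":0,"y":0,"z":-0.2,"jaw":-1},{"rx":0,"ry":0,"rz":0,"x":0,"y":0,"z":-0.1,"jaw":-1},{"rx":0,"ry":0,"rz":0,"x":0,"y":0,"z":-0.1,"jaw":-1},{"rx":0,"ry":0,"rz":0,"x":0,"y":0,"z":0,"jaw":-1}]'; python3 -c "
from h import *
st()"
```

```text
clock: 7.9
tcp_pos: [0.6053, -0.1329, 0.0658]
orientation: [-0.501, 3.101, -0.0]
contact_force: [-0.2, 0.1, -1.1]
grip_width: 0.0128
gripper_force: 50.4
t 7.9 tcp [ 0.6053 -0.1329  0.0658] toolx 18.4 tilt [ 0.001 -0.   ] F [-0.2  0.1 -1.1] w 0.0128 g 50.4
```

```bash
python3 -m jog '[{"rx":0,"ry":0,"rz":0,"x":0,"y":0,"z":-0.07,"jaw":-1},{"rx":0,"ry":0,"rz":0,"x":0,"y":0,"z":-0.05,"jaw":-1},{"rx":0,"ry":0,"rz":0,"x":0,"y":0,"z":-0.03,"jaw":-1},{"rx":0,"ry":0,"rz":0,"x":0,"y":0,"z":-0.02,"jaw":-1},{"rx":0,"ry":0,"rz":0,"x":0,"y":0,"z":0,"jaw":-1}]'; python3 -c "
from h import *
st()"
```

```text
clock: 8.52
tcp_pos: [0.6049, -0.133, 0.0565]
orientation: [-0.501, 3.101, 0.001]
contact_force: [-5.0, 1.4, 10.8]
grip_width: 0.0132
gripper_force: 52.1
t 8.53 tcp [ 0.6049 -0.133   0.0565] toolx 18.3 tilt [-0.     0.001] F [-5.   1.4 10.8] w 0.0132 g 52.1
```

Contact of 11 N at z=0.0565, where 0.0566 was predicted, so the lid is seated. I release, lift and go to the square lid.

```bash
python3 -m jog '[{"rx":0,"ry":0,"rz":0,"x":0,"y":0,"z":0,"jaw":-0.3},{"rx":0,"ry":0,"rz":0,"x":0,"y":0,"z":0,"jaw":0},{"rx":0,"ry":0,"rz":0,"x":0,"y":0,"z":0,"jaw":0},{"rx":0,"ry":0,"rz":0,"x":0,"y":0,"z":0.4,"jaw":0},{"rx":0,"ry":0,"rz":0,"x":0,"y":0,"z":0.8,"jaw":0},{"rx":0,"ry":0,"rz":0,"x":0,"y":0,"z":0.8,"jaw":0}]' && python3 -m jog '[{"rx":0,"ry":0,"rz":-0.68,"x":-0.345,"y":0.63,"z":0,"jaw":0},{"rx":0,"ry":0,"rz":-0.68,"x":-0.345,"y":0.63,"z":0,"jaw":0},{"rx":0,"ry":0,"rz":-0.68,"x":-0.345,"y":0.63,"z":0,"jaw":0},{"rx":0,"ry":0,"rz":-0.68,"x":-0.345,"y":0.63,"z":0,"jaw":0},{"rx":0,"ry":0,"rz":-0.68,"x":-0.345,"y":0.63,"z":0,"jaw":0},{"rx":0,"ry":0,"rz":-0.68,"x":-0.345,"y":0.63,"z":0,"jaw":0},{"rx":0,"ry":0,"rz":-0.68,"x":-0.345,"y":0.63,"z":0,"jaw":0},{"rx":0,"ry":0,"rz":0,"x":0,"y":0,"z":0,"jaw":0}]'; cat >> h.py <<'E'
def lid(name):
    st();a,X,Y=wrist(name,.034,.08);hsv=cv2.cvtColor(a,cv2.COLOR_BGR2HSV)
    m=((hsv[...,0]>5)&(hsv[...,0]<28)&(hsv[...,1]>55)).astype(np.uint8)
    m=cv2.morphologyEx(m,cv2.MORPH_OPEN,np.ones((15,15)));m=cv2.morphologyEx(m,cv2.MORPH_CLOSE,np.ones((41,41)))
    c=max(cv2.findContours(m,0,2)[0],key=cv2.contourArea);(u,v),(w,h),an=cv2.minAreaRect(c)
    print('lid',round(X-v/2500,4),round(Y-u/2500,4),'wh',w/2.5,h/2.5,'ang',an)
    cv2.drawContours(a,[c],-1,(0,0,255),1);cv2.imwrite(f'pics/{name}_c.png',a)
E
python3 -c "
from h import *
lid('w7')"
```

```text
clock: 9.28
tcp_pos: [0.6046, -0.1329, 0.1761]
orientation: [0.501, -3.1, -0.0]
contact_force: [1.1, 0.2, -0.5]
grip_width: 0.043
gripper_force: 0.0
clock: 10.28
tcp_pos: [0.4586, 0.1349, 0.1751]
orientation: [-0.785, -3.041, -0.001]
contact_force: [0.9, -1.0, 0.3]
grip_width: 0.0428
gripper_force: 0.0
t 10.28 tcp [0.4586 0.1349 0.1751] toolx 151.1 tilt [-0.001  0.001] F [ 0.9 -1.   0.3] w 0.0428 g 0.0
t 10.28 tcp [0.4586 0.1349 0.1751] toolx 151.1 tilt [-0.001  0.001] F [ 0.9 -1.   0.3] w 0.0428 g 0.0
w7 x=0.5386-v/2500 y=0.2149-u/2500 (401, 400, 3)
lid 0.4606 0.1308 wh 87.81688232421875 88.0202880859375 ang 28.915424346923828
```

The square lid is found at exactly 88×88 mm, centre (0.4606, 0.1308), angle -28.9°, so I grip it.

```bash
python3 -m jog '[{"rx":0,"ry":0,"rz":0,"x":0.03,"y":-0.065,"z":-0.9,"jaw":0},{"rx":0,"ry":0,"rz":0,"x":0,"y":0,"z":-0.8,"jaw":0},{"rx":0,"ry":0,"rz":0,"x":0,"y":0,"z":-0.6,"jaw":0},{"rx":0,"ry":0,"rz":0,"x":0,"y":0,"z":-0.35,"jaw":0},{"rx":0,"ry":0,"rz":0,"x":0,"y":0,"z":-0.175,"jaw":0},{"rx":0,"ry":0,"rz":0,"x":0,"y":0,"z":0,"jaw":0}]' && python3 -c "
from h import *
st()" && python3 -m jog '[{"rx":0,"ry":0,"rz":0,"x":0,"y":0,"z":0,"jaw":-1},{"rx":0,"ry":0,"rz":0,"x":0,"y":0,"z":0,"jaw":-1},{"rx":0,"ry":0,"rz":0,"x":0,"y":0,"z":0,"jaw":-1},{"rx":0,"ry":0,"rz":0,"x":0,"y":0,"z":0,"jaw":-1}]'; python3 -c "
from h import *
st()"
```

```text
clock: 11.08
tcp_pos: [0.4621, 0.1269, 0.0055]
orientation: [-0.794, -3.039, 0.001]
contact_force: [-0.6, -0.9, -0.4]
grip_width: 0.0424
gripper_force: 0.0
t 11.07 tcp [0.4621 0.1269 0.0055] toolx 150.7 tilt [-0.    -0.001] F [-0.6 -0.9 -0.4] w 0.0424 g 0.0
clock: 11.58
tcp_pos: [0.4629, 0.128, 0.0067]
orientation: [0.793, 3.038, 0.002]
contact_force: [-0.0, -0.4, 7.4]
grip_width: 0.0131
gripper_force: 51.3
t 11.57 tcp [0.4629 0.128  0.0067] toolx 150.8 tilt [0.002 0.001] F [-0.  -0.4  7.4] w 0.0131 g 51.3
```

```bash
python3 -m jog '[{"rx":0,"ry":0,"rz":0,"x":0,"y":0,"z":0.3,"jaw":-1},{"rx":0,"ry":0,"rz":0,"x":0,"y":0,"z":0.8,"jaw":-1},{"rx":0,"ry":0,"rz":0,"x":0,"y":0,"z":0.8,"jaw":-1},{"rx":0,"ry":0,"rz":0,"x":0,"y":0,"z":0.7,"jaw":-1}]' && python3 -m jog '[{"rx":0,"ry":0,"rz":0.516,"x":-0.024,"y":-0.835,"z":0,"jaw":-1},{"rx":0,"ry":0,"rz":0.516,"x":-0.024,"y":-0.835,"z":0,"jaw":-1},{"rx":0,"ry":0,"rz":0.516,"x":-0.024,"y":-0.835,"z":0,"jaw":-1},{"rx":0,"ry":0,"rz":0.516,"x":-0.024,"y":-0.835,"z":0,"jaw":-1},{"rx":0,"ry":0,"rz":0.516,"x":-0.024,"y":-0.835,"z":0,"jaw":-1},{"rx":0,"ry":0,"rz":0.516,"x":-0.024,"y":-0.835,"z":0,"jaw":-1},{"rx":0,"ry":0,"rz":0.516,"x":-0.024,"y":-0.835,"z":0,"jaw":-1},{"rx":0,"ry":0,"rz":0.516,"x":-0.024,"y":-0.835,"z":0,"jaw":-1}]' && python3 -m jog '[{"rx":0,"ry":0,"rz":0,"x":0,"y":0,"z":0,"jaw":-1},{"rx":0,"ry":0,"rz":0,"x":0,"y":0,"z":0,"jaw":-1},{"rx":0,"ry":0,"rz":0,"x":0,"y":0,"z":0,"jaw":-1},{"rx":0,"ry":0,"rz":0,"x":0,"y":0,"z":0,"jaw":-1}]'; cat >> h.py <<'E'
def rim(p,n,c,a,hx,hy,z):
    a=np.radians(a);M=np.array([[np.cos(a),-np.sin(a)],[np.sin(a),np.cos(a)]])
    print(n,[np.round(proj(p,np.array([*(np.array(c)+M@[sx*hx,sy*hy]),z]),True),1).tolist() for sx,sy in((-1,-1),(-1,1),(1,1),(1,-1),(-1,0),(1,0),(0,1),(0,-1))])
E
python3 - <<'E'
from h import *
o=st();p=camera_params('wrist')
rim(p,'sq',[.4480,-.2735],12.1,.042,.042,.09)
rim(p,'lid',o['tcp_pos'][:2]-[.0033,.0007],12.1,.044,.044,o['tcp_pos'][2]+.0278)
rim(p,'lg',[.426,-.109],0,.05,.05,.1)
wrist('w8',.09)
a=cv2.imread('pics/w8_raw.png')[60:350,170:540];cv2.imwrite('pics/w8c.png',cv2.resize(a,None,fx=2,fy=2,interpolation=cv2.INTER_CUBIC))
E
```

```text
clock: 12.08
tcp_pos: [0.4616, 0.1277, 0.1634]
orientation: [0.793, 3.04, 0.001]
contact_force: [0.6, 0.7, -1.9]
grip_width: 0.0131
gripper_force: 50.1
clock: 13.08
tcp_pos: [0.4499, -0.2742, 0.1617]
orientation: [0.335, -3.124, -0.001]
contact_force: [0.5, -0.0, -0.8]
grip_width: 0.0127
gripper_force: 50.1
clock: 13.58
tcp_pos: [0.4507, -0.2717, 0.1617]
orientation: [-0.333, 3.124, 0.001]
contact_force: [0.3, -0.0, -2.4]
grip_width: 0.0131
gripper_force: 50.1
t 13.57 tcp [ 0.4507 -0.2717  0.1617] toolx 12.2 tilt [-0.     0.001] F [ 0.3 -0.  -2.4] w 0.0131 g 50.1
sq [[268.8, 144.3], [374.3, 144.3], [370.1, 242.3], [273.0, 242.1], [321.4, 143.8], [321.5, 242.6], [372.5, 195.3], [270.5, 195.2]]
lid [[232.0, 159.4], [413.3, 159.6], [398.1, 311.8], [247.1, 311.6], [322.6, 158.3], [322.6, 313.9], [406.7, 243.5], [238.5, 243.3]]
lg [[476.2, 144.3], [557.4, 173.3], [523.6, 267.9], [441.7, 254.8], [521.1, 159.6], [486.4, 262.2], [541.7, 222.1], [459.9, 201.6]]
t 13.57 tcp [ 0.4507 -0.2717  0.1617] toolx 12.2 tilt [-0.     0.001] F [ 0.3 -0.  -2.4] w 0.0131 g 50.1
w8 x=0.5407-v/2500 y=-0.1817-u/2500 (451, 450, 3)
```

View pics/w8c.png

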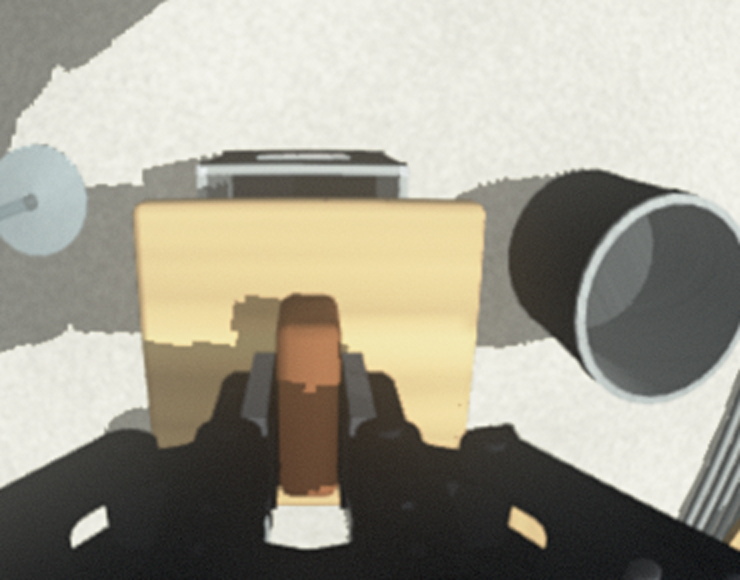

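The square rim edge is at raw (268.5–373.5,142) and the lid's front edge at (237–412,161). So the tin is about 2 mm nearer the robot than assumed. I correct by (-1.8, -2.6) mm and lower.

```bash
python3 -m jog '[{"rx":0,"ry":0,"rz":0,"x":-0.03,"y":-0.043,"z":-0.6,"jaw":-1},{"rx":0,"ry":0,"rz":0,"x":0,"y":0,"z":-0.4,"jaw":-1},{"rx":0,"ry":0,"rz":0,"x":0,"y":0,"z":-0.2,"jaw":-1},{"rx":0,"ry":0,"rz":0,"x":0,"y":0,"z":-0.1,"jaw":-1},{"rx":0,"ry":0,"rz":0,"x":0,"y":0,"z":-0.05,"jaw":-1},{"rx":0,"ry":0,"rz":0,"x":0,"y":0,"z":0,"jaw":-1}]'; python3 -c "
from h import *
st()"; python3 -m jog '[{"rx":0,"ry":0,"rz":0,"x":0,"y":0,"z":-0.05,"jaw":-1},{"rx":0,"ry":0,"rz":0,"x":0,"y":0,"z":-0.04,"jaw":-1},{"rx":0,"ry":0,"rz":0,"x":0,"y":0,"z":0,"jaw":-1}]'; python3 -c "
from h import *
st()"
```

```text
clock: 14.38
tcp_pos: [0.449, -0.2758, 0.0812]
orientation: [-0.329, 3.124, -0.001]
contact_force: [-0.0, -0.1, -0.7]
grip_width: 0.0129
gripper_force: 50.2
t 14.38 tcp [ 0.449  -0.2758  0.0812] toolx 12.0 tilt [ 0.001 -0.   ] F [-0.  -0.1 -0.7] w 0.0129 g 50.2
clock: 14.75
tcp_pos: [0.4485, -0.2756, 0.0752]
orientation: [0.329, -3.124, -0.0]
contact_force: [0.2, 1.1, -1.7]
grip_width: 0.0133
gripper_force: 50.2
t 14.75 tcp [ 0.4485 -0.2756  0.0752] toolx 12.0 tilt [-0.  0.] F [ 0.2  1.1 -1.7] w 0.0133 g 50.2
```

```bash
python3 -m jog '[{"rx":0,"ry":0,"rz":0,"x":0,"y":0,"z":-0.025,"jaw":-1},{"rx":0,"ry":0,"rz":0,"x":0,"y":0,"z":-0.025,"jaw":-1},{"rx":0,"ry":0,"rz":0,"x":0,"y":0,"z":0,"jaw":-1},{"rx":0,"ry":0,"rz":0,"x":0,"y":0,"z":0,"jaw":-1}]'; python3 -c "
from h import *
st()"
```

```text
clock: 15.25
tcp_pos: [0.4486, -0.2756, 0.0727]
orientation: [-0.329, 3.124, 0.0]
contact_force: [-1.5, 1.5, 5.8]
grip_width: 0.013
gripper_force: 51.0
t 15.25 tcp [ 0.4486 -0.2756  0.0727] toolx 12.0 tilt [0. 0.] F [-1.5  1.5  5.8] w 0.013 g 51.0
```

Seated: 6 N at z=0.0727, as predicted. I release and go to the large round lid.

```bash
python3 -m jog '[{"rx":0,"ry":0,"rz":0,"x":0,"y":0,"z":0,"jaw":-0.3},{"rx":0,"ry":0,"rz":0,"x":0,"y":0,"z":0,"jaw":0},{"rx":0,"ry":0,"rz":0,"x":0,"y":0,"z":0,"jaw":0},{"rx":0,"ry":0,"rz":0,"x":0,"y":0,"z":0.4,"jaw":0},{"rx":0,"ry":0,"rz":0,"x":0,"y":0,"z":0.7,"jaw":0},{"rx":0,"ry":0,"rz":0,"x":0,"y":0,"z":0.6,"jaw":0}]' && python3 -m jog '[{"rx":0,"ry":0,"rz":0.26,"x":0.327,"y":0.876,"z":0,"jaw":0},{"rx":0,"ry":0,"rz":0.26,"x":0.327,"y":0.876,"z":0,"jaw":0},{"rx":0,"ry":0,"rz":0.26,"x":0.327,"y":0.876,"z":0,"jaw":0},{"rx":0,"ry":0,"rz":0.26,"x":0.327,"y":0.876,"z":0,"jaw":0},{"rx":0,"ry":0,"rz":0.26,"x":0.327,"y":0.876,"z":0,"jaw":0},{"rx":0,"ry":0,"rz":0.26,"x":0.327,"y":0.876,"z":0,"jaw":0},{"rx":0,"ry":0,"rz":0.26,"x":0.327,"y":0.876,"z":0,"jaw":0},{"rx":0,"ry":0,"rz":0.26,"x":0.327,"y":0.876,"z":0,"jaw":0}]' && python3 -m jog '[{"rx":0,"ry":0,"rz":0,"x":0,"y":0,"z":0,"jaw":0},{"rx":0,"ry":0,"rz":0,"x":0,"y":0,"z":0,"jaw":0},{"rx":0,"ry":0,"rz":0,"x":0,"y":0,"z":0,"jaw":0},{"rx":0,"ry":0,"rz":0,"x":0,"y":0,"z":0,"jaw":0}]'; cat >> h.py <<'E'
def bar(name):
    o=get_obs();p=dict(camera_params('wrist'));p['fish']=True;f=cv2.imread(f'pics/{name}_raw.png');x,y=o['tcp_pos'][:2]
    a=rect(f,p,.06,x-.05,x+.05,y-.05,y+.05,4000);cv2.imwrite(f'pics/{name}_b.png',a);hsv=cv2.cvtColor(a,cv2.COLOR_BGR2HSV).astype(int)
    m=((hsv[...,0]<13)&(hsv[...,1]>115)).astype(np.uint8);m=cv2.morphologyEx(m,cv2.MORPH_OPEN,np.ones((9,9)))
    c=max(cv2.findContours(m,0,2)[0],key=cv2.contourArea);(u,v),(w,h),an=cv2.minAreaRect(c)
    print('bar',round(x+.05-v/4000,4),round(y+.05-u/4000,4),'wh',w/4,h/4,'ang',an)
E
python3 -c "
from h import *
lid('w9');bar('w9')"
```

```text
clock: 16.0
tcp_pos: [0.4485, -0.2758, 0.1755]
orientation: [0.329, -3.124, 0.0]
contact_force: [0.1, 0.2, -0.3]
grip_width: 0.0429
gripper_force: 0.0
clock: 17.0
tcp_pos: [0.606, 0.1466, 0.1743]
orientation: [-0.89, 3.013, -0.0]
contact_force: [0.2, -0.2, 0.3]
grip_width: 0.0429
gripper_force: 0.0
clock: 17.5
tcp_pos: [0.6055, 0.1433, 0.1745]
orientation: [-0.885, 3.014, -0.0]
contact_force: [0.1, 0.4, 0.3]
grip_width: 0.0427
gripper_force: 0.0
t 17.5 tcp [0.6055 0.1433 0.1745] toolx 32.7 tilt [ 0. -0.] F [0.1 0.4 0.3] w 0.0427 g 0.0
t 17.5 tcp [0.6055 0.1433 0.1745] toolx 32.7 tilt [ 0. -0.] F [0.1 0.4 0.3] w 0.0427 g 0.0
w9 x=0.6855-v/2500 y=0.2233-u/2500 (400, 400, 3)
lid 0.6063 0.1449 wh 102.39998779296874 102.39998779296874 ang -0.0
bar 0.595 0.14 wh 2.0 2.75 ang 90.0
```

```bash
python3 - <<'E'
from h import *
a=cv2.imread('pics/w9_b.png');h=cv2.cvtColor(a,cv2.COLOR_BGR2HSV)
print(h[200,200],h[60,60]);
rg=a[...,2].astype(int)/np.maximum(a[...,1],1);print(np.percentile(rg,[5,50,80,90,95]))
m=(rg>1.4).astype(np.uint8);m=cv2.morphologyEx(m,cv2.MORPH_OPEN,np.ones((9,9)))
for c in cv2.findContours(m,0,2)[0]:
  if cv2.contourArea(c)>2000:
    (u,v),(w,hh),an=cv2.minAreaRect(c);print(.6555-v/4000,.1933-u/4000,w/4,hh/4,an)
E
```

```text
[ 12 126 186] [ 34  14 127]
[0.97087379 1.08715596 1.1127451  1.13740458 1.32039947]
```

```bash
sed -i "s/m=((hsv\[...,0\]<13)&(hsv\[...,1\]>115)).astype(np.uint8);/m=(a[...,2].astype(int)>1.27*a[...,1]).astype(np.uint8);/" h.py; python3 -c "
from h import *
bar('w9')"
```

```text
bar 0.6056 0.1451 wh 43.579925537109375 13.039188385009766 ang 55.265140533447266
```

The bar is found at 43.6×13 mm, centre (0.6056, 0.1451), angle 34.7°.

```bash
python3 -m jog '[{"rx":0,"ry":0,"rz":0.2,"x":0.008,"y":0.028,"z":-0.9,"jaw":0},{"rx":0,"ry":0,"rz":0,"x":0,"y":0,"z":-0.8,"jaw":0},{"rx":0,"ry":0,"rz":0,"x":0,"y":0,"z":-0.6,"jaw":0},{"rx":0,"ry":0,"rz":0,"x":0,"y":0,"z":-0.33,"jaw":0},{"rx":0,"ry":0,"rz":0,"x":0,"y":0,"z":-0.15,"jaw":0},{"rx":0,"ry":0,"rz":0,"x":0,"y":0,"z":0,"jaw":0}]' && python3 -m jog '[{"rx":0,"ry":0,"rz":0,"x":0,"y":0,"z":0,"jaw":-1},{"rx":0,"ry":0,"rz":0,"x":0,"y":0,"z":0,"jaw":-1},{"rx":0,"ry":0,"rz":0,"x":0,"y":0,"z":0,"jaw":-1},{"rx":0,"ry":0,"rz":0,"x":0,"y":0,"z":0,"jaw":-1}]'; python3 -c "
from h import *
st()"
```

```text
clock: 18.3
tcp_pos: [0.6065, 0.1465, 0.008]
orientation: [-0.94, 2.997, -0.0]
contact_force: [-0.6, -0.2, 0.9]
grip_width: 0.0427
gripper_force: 0.0
clock: 18.8
tcp_pos: [0.6073, 0.1469, 0.009]
orientation: [-0.94, 2.995, 0.0]
contact_force: [0.4, -0.4, 6.4]
grip_width: 0.0128
gripper_force: 50.0
t 18.8 tcp [0.6073 0.1469 0.009 ] toolx 34.8 tilt [0.002 0.001] F [ 0.4 -0.4  6.4] w 0.0128 g 50.0
```

Gripped. The large tin's rim in the earlier view (left 458.5, bottom 261.5, top 156.5) puts it at (0.4249, -0.1093). I carry the lid there.

```bash
python3 -m jog '[{"rx":0,"ry":0,"rz":0,"x":0,"y":0,"z":0.3,"jaw":-1},{"rx":0,"ry":0,"rz":0,"x":0,"y":0,"z":0.8,"jaw":-1},{"rx":0,"ry":0,"rz":0,"x":0,"y":0,"z":0.8,"jaw":-1},{"rx":0,"ry":0,"rz":0,"x":0,"y":0,"z":0.7,"jaw":-1}]' && python3 -m jog '[{"rx":0,"ry":0,"rz":0,"x":-0.502,"y":-0.708,"z":0,"jaw":-1},{"rx":0,"ry":0,"rz":0,"x":-0.502,"y":-0.708,"z":0,"jaw":-1},{"rx":0,"ry":0,"rz":0,"x":-0.502,"y":-0.708,"z":0,"jaw":-1},{"rx":0,"ry":0,"rz":0,"x":-0.502,"y":-0.708,"z":0,"jaw":-1},{"rx":0,"ry":0,"rz":0,"x":-0.502,"y":-0.708,"z":0,"jaw":-1},{"rx":0,"ry":0,"rz":0,"x":-0.502,"y":-0.708,"z":0,"jaw":-1},{"rx":0,"ry":0,"rz":0,"x":0,"y":0,"z":0,"jaw":-1},{"rx":0,"ry":0,"rz":0,"x":0,"y":0,"z":0,"jaw":-1}]' && python3 -m jog '[{"rx":0,"ry":0,"rz":0,"x":0,"y":0,"z":0,"jaw":-1},{"rx":0,"ry":0,"rz":0,"x":0,"y":0,"z":0,"jaw":-1}]'; python3 - <<'E'
from h import *
o=st();p=camera_params('wrist')
def ell(n,c,r,z):
    a=np.linspace(0,6.283,200);P=np.stack([c[0]+r*np.cos(a),c[1]+r*np.sin(a),0*a+z],-1);u,v=proj(p,P,True);print(n,'u',u.min().round(1),u.max().round(1),'v',v.min().round(1),v.max().round(1))
ell('lg',[.4249,-.1093],.05,.1);ell('lid',o['tcp_pos'][:2]+[-.0018,-.0012],.052,o['tcp_pos'][2]+.025)
ell('sm',[.596,-.297],.037,.08)
wrist('w10',.1)
a=cv2.imread('pics/w10_raw.png')[70:350,130:520];cv2.imwrite('pics/w10c.png',cv2.resize(a,None,fx=2,fy=2,interpolation=cv2.INTER_CUBIC))
E
```

```text
clock: 19.3
tcp_pos: [0.606, 0.1465, 0.1664]
orientation: [-0.94, 2.996, 0.0]
contact_force: [0.6, -0.3, -1.1]
grip_width: 0.0126
gripper_force: 48.8
clock: 20.3
tcp_pos: [0.4258, -0.108, 0.1643]
orientation: [-0.94, 2.996, 0.0]
contact_force: [0.1, 0.1, -1.6]
grip_width: 0.0125
gripper_force: 48.9
clock: 20.55
tcp_pos: [0.4258, -0.1075, 0.1635]
orientation: [0.943, -2.997, -0.0]
contact_force: [-0.4, 0.7, -1.3]
grip_width: 0.0132
gripper_force: 48.9
t 20.55 tcp [ 0.4258 -0.1075  0.1635] toolx 34.9 tilt [-0. -0.] F [-0.4  0.7 -1.3] w 0.0132 g 48.9
lg u 259.7 384.5 v 135.7 256.2
lid u 225.7 420.3 v 143.0 323.0
sm u 70.7 117.8 v 190.3 253.9
t 20.55 tcp [ 0.4258 -0.1075  0.1635] toolx 34.9 tilt [-0. -0.] F [-0.4  0.7 -1.3] w 0.0132 g 48.9
w10 x=0.5158-v/2500 y=-0.0175-u/2500 (450, 450, 3)
```

View pics/w10c.png

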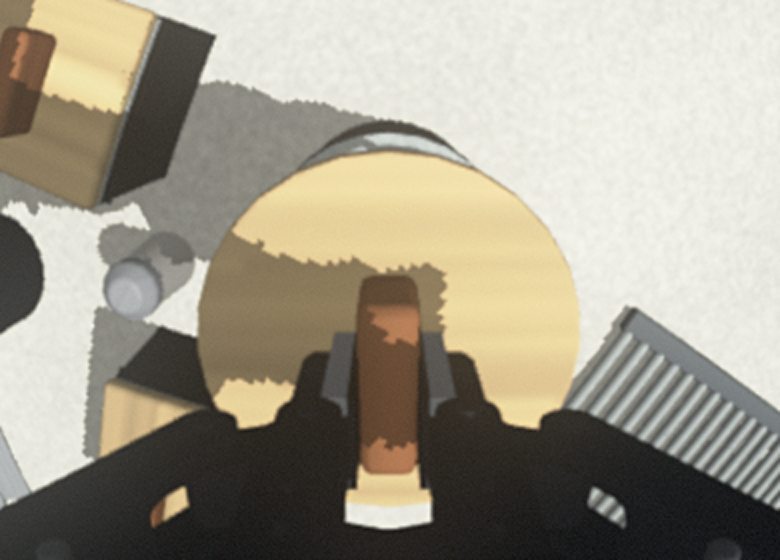

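The large lid is centred at crop u≈389 and the visible rim arc at u≈390, so they line up to within 1 mm. The square and oblong lids sit flush. I lower straight down.

```bash
python3 -m jog '[{"rx":0,"ry":0,"rz":0,"x":0,"y":0,"z":-0.6,"jaw":-1},{"rx":0,"ry":0,"rz":0,"x":0,"y":0,"z":-0.35,"jaw":-1},{"rx":0,"ry":0,"rz":0,"x":0,"y":0,"z":-0.15,"jaw":-1},{"rx":0,"ry":0,"rz":0,"x":0,"y":0,"z":-0.1,"jaw":-1},{"rx":0,"ry":0,"rz":0,"x":0,"y":0,"z":0,"jaw":-1},{"rx":0,"ry":0,"rz":0,"x":0,"y":0,"z":0,"jaw":-1}]'; python3 -c "
from h import *
st()"; python3 -m jog '[{"rx":0,"ry":0,"rz":0,"x":0,"y":0,"z":-0.05,"jaw":-1},{"rx":0,"ry":0,"rz":0,"x":0,"y":0,"z":-0.03,"jaw":-1},{"rx":0,"ry":0,"rz":0,"x":0,"y":0,"z":-0.03,"jaw":-1},{"rx":0,"ry":0,"rz":0,"x":0,"y":0,"z":0,"jaw":-1}]'; python3 -c "
from h import *
st()"
```

```text
clock: 21.35
tcp_pos: [0.4258, -0.1084, 0.0921]
orientation: [-0.94, 2.996, -0.0]
contact_force: [0.2, -1.9, -1.0]
grip_width: 0.0131
gripper_force: 48.9
t 21.35 tcp [ 0.4258 -0.1084  0.0921] toolx 34.8 tilt [0.001 0.   ] F [ 0.2 -1.9 -1. ] w 0.0131 g 48.9
clock: 21.85
tcp_pos: [0.4253, -0.1083, 0.0849]
orientation: [0.94, -2.998, -0.0]
contact_force: [-0.9, -0.0, 1.1]
grip_width: 0.0129
gripper_force: 49.1
t 21.85 tcp [ 0.4253 -0.1083  0.0849] toolx 34.8 tilt [-0.  0.] F [-0.9 -0.   1.1] w 0.0129 g 49.1
```

```bash
python3 -m jog '[{"rx":0,"ry":0,"rz":0,"x":0,"y":0,"z":-0.015,"jaw":-1},{"rx":0,"ry":0,"rz":0,"x":0,"y":0,"z":0,"jaw":-1},{"rx":0,"ry":0,"rz":0,"x":0,"y":0,"z":0,"jaw":-0.3},{"rx":0,"ry":0,"rz":0,"x":0,"y":0,"z":0,"jaw":0},{"rx":0,"ry":0,"rz":0,"x":0,"y":0,"z":0,"jaw":0},{"rx":0,"ry":0,"rz":0,"x":0,"y":0,"z":0.4,"jaw":0},{"rx":0,"ry":0,"rz":0,"x":0,"y":0,"z":0.6,"jaw":0},{"rx":0,"ry":0,"rz":0,"x":0,"y":0,"z":0.5,"jaw":0}]' && python3 -m jog '[{"rx":0,"ry":0,"rz":-0.14,"x":0.376,"y":0.843,"z":0,"jaw":0},{"rx":0,"ry":0,"rz":-0.14,"x":0.376,"y":0.843,"z":0,"jaw":0},{"rx":0,"ry":0,"rz":-0.14,"x":0.376,"y":0.843,"z":0,"jaw":0},{"rx":0,"ry":0,"rz":-0.14,"x":0.376,"y":0.843,"z":0,"jaw":0},{"rx":0,"ry":0,"rz":-0.14,"x":0.376,"y":0.843,"z":0,"jaw":0},{"rx":0,"ry":0,"rz":-0.14,"x":0.376,"y":0.843,"z":0,"jaw":0},{"rx":0,"ry":0,"rz":-0.14,"x":0.376,"y":0.843,"z":0,"jaw":0},{"rx":0,"ry":0,"rz":-0.14,"x":0.376,"y":0.843,"z":0,"jaw":0}]' && python3 -m jog '[{"rx":0,"ry":0,"rz":0,"x":0,"y":0,"z":0,"jaw":0},{"rx":0,"ry":0,"rz":0,"x":0,"y":0,"z":0,"jaw":0},{"rx":0,"ry":0,"rz":0,"x":0,"y":0,"z":0,"jaw":0},{"rx":0,"ry":0,"rz":0,"x":0,"y":0,"z":0,"jaw":0}]';python3 -c "
from h import *
lid('w11');bar('w11')"
```

```text
clock: 22.85
tcp_pos: [0.4253, -0.1084, 0.175]
orientation: [-0.94, 2.998, -0.0]
contact_force: [-0.2, 0.6, 0.1]
grip_width: 0.0427
gripper_force: 0.0
clock: 23.85
tcp_pos: [0.6063, 0.2979, 0.1736]
orientation: [0.642, -3.075, 0.0]
contact_force: [0.0, -0.0, 0.6]
grip_width: 0.0429
gripper_force: 0.0
clock: 24.35
tcp_pos: [0.6059, 0.2949, 0.1743]
orientation: [-0.641, 3.075, -0.0]
contact_force: [-0.6, 0.1, -0.5]
grip_width: 0.0426
gripper_force: 0.0
t 24.35 tcp [0.6059 0.2949 0.1743] toolx 23.5 tilt [ 0. -0.] F [-0.6  0.1 -0.5] w 0.0426 g 0.0
t 24.35 tcp [0.6059 0.2949 0.1743] toolx 23.5 tilt [ 0. -0.] F [-0.6  0.1 -0.5] w 0.0426 g 0.0
w11 x=0.6859-v/2500 y=0.3749-u/2500 (400, 401, 3)
lid 0.6065 0.2961 wh 76.4 76.0 ang 90.0
bar 0.6057 0.2964 wh 43.893287658691406 13.09823226928711 ang 68.44291687011719
```

The small lid is 76 mm across at (0.6063, 0.2962), with its bar at 21.6°.

```bash
python3 -m jog '[{"rx":0,"ry":0,"rz":-0.19,"x":0,"y":0.01,"z":-0.9,"jaw":0},{"rx":0,"ry":0,"rz":0,"x":0,"y":0,"z":-0.8,"jaw":0},{"rx":0,"ry":0,"rz":0,"x":0,"y":0,"z":-0.6,"jaw":0},{"rx":0,"ry":0,"rz":0,"x":0,"y":0,"z":-0.33,"jaw":0},{"rx":0,"ry":0,"rz":0,"x":0,"y":0,"z":-0.15,"jaw":0},{"rx":0,"ry":0,"rz":0,"x":0,"y":0,"z":0,"jaw":0}]' && python3 -m jog '[{"rx":0,"ry":0,"rz":0,"x":0,"y":0,"z":0,"jaw":-1},{"rx":0,"ry":0,"rz":0,"x":0,"y":0,"z":0,"jaw":-1},{"rx":0,"ry":0,"rz":0,"x":0,"y":0,"z":0,"jaw":-1},{"rx":0,"ry":0,"rz":0,"x":0,"y":0,"z":0,"jaw":-1}]'; python3 -c "
from h import *
st()"
```

```text
clock: 25.15
tcp_pos: [0.6062, 0.297, 0.0077]
orientation: [-0.592, 3.085, 0.0]
contact_force: [0.7, -0.0, 0.5]
grip_width: 0.0429
gripper_force: 0.0
clock: 25.65
tcp_pos: [0.6069, 0.2973, 0.0087]
orientation: [-0.592, 3.083, 0.001]
contact_force: [-0.2, -1.2, 6.6]
grip_width: 0.0132
gripper_force: 49.7
t 25.65 tcp [0.6069 0.2973 0.0087] toolx 21.7 tilt [0.002 0.001] F [-0.2 -1.2  6.6] w 0.0132 g 49.7
```

```bash
python3 -m jog '[{"rx":0,"ry":0,"rz":0,"x":0,"y":0,"z":0.3,"jaw":-1},{"rx":0,"ry":0,"rz":0,"x":0,"y":0,"z":0.8,"jaw":-1},{"rx":0,"ry":0,"rz":0,"x":0,"y":0,"z":0.8,"jaw":-1},{"rx":0,"ry":0,"rz":0,"x":0,"y":0,"z":0.7,"jaw":-1},{"rx":0,"ry":0,"rz":0,"x":-0.016,"y":-0.987,"z":0,"jaw":-1},{"rx":0,"ry":0,"rz":0,"x":-0.016,"y":-0.987,"z":0,"jaw":-1},{"rx":0,"ry":0,"rz":0,"x":-0.016,"y":-0.987,"z":0,"jaw":-1},{"rx":0,"ry":0,"rz":0,"x":-0.016,"y":-0.987,"z":0,"jaw":-1}]' && python3 -m jog '[{"rx":0,"ry":0,"rz":0,"x":-0.016,"y":-0.987,"z":0,"jaw":-1},{"rx":0,"ry":0,"rz":0,"x":-0.016,"y":-0.987,"z":0,"jaw":-1},{"rx":0,"ry":0,"rz":0,"x":-0.016,"y":-0.987,"z":0,"jaw":-1},{"rx":0,"ry":0,"rz":0,"x":-0.016,"y":-0.987,"z":0,"jaw":-1},{"rx":0,"ry":0,"rz":0,"x":-0.016,"y":-0.987,"z":0,"jaw":-1},{"rx":0,"ry":0,"rz":0,"x":-0.016,"y":-0.987,"z":0,"jaw":-1},{"rx":0,"ry":0,"rz":0,"x":0,"y":0,"z":0,"jaw":-1},{"rx":0,"ry":0,"rz":0,"x":0,"y":0,"z":0,"jaw":-1}]' && python3 -m jog '[{"rx":0,"ry":0,"rz":0,"x":0,"y":0,"z":0,"jaw":-1},{"rx":0,"ry":0,"rz":0,"x":0,"y":0,"z":0,"jaw":-1}]'; python3 - <<'E'
from h import *
o=st();p=camera_params('wrist')
wrist('w12',.08)
s=3;u0,v0=210,95
a=cv2.resize(cv2.imread('pics/w12_raw.png')[v0:v0+190,u0:u0+230],None,fx=s,fy=s,interpolation=cv2.INTER_CUBIC)
def ell(n,c,r,z,col):
    t=np.linspace(0,6.283,200);P=np.stack([c[0]+r*np.cos(t),c[1]+r*np.sin(t),0*t+z],-1);u,v=proj(p,P,True);print(n,'u',u.min().round(1),u.max().round(1),'v',v.min().round(1),v.max().round(1))
    cv2.polylines(a,[np.stack([(u-u0+.5)*s,(v-v0+.5)*s],-1).astype(np.int32)],True,col,1)
ell('sm',[.5965,-.2955],.037,.08,(0,0,255));ell('lid',o['tcp_pos'][:2]+[-.001,-.0004],.039,o['tcp_pos'][2]+.025,(255,0,0))
cv2.imwrite('pics/w12c.png',a)
E
```

```text
clock: 26.65
tcp_pos: [0.6016, 0.0582, 0.1643]
orientation: [-0.593, 3.084, 0.0]
contact_force: [0.4, 0.3, -2.0]
grip_width: 0.0131
gripper_force: 48.9
clock: 27.65
tcp_pos: [0.5961, -0.2948, 0.1636]
orientation: [-0.592, 3.085, 0.001]
contact_force: [0.6, 0.5, -0.7]
grip_width: 0.0129
gripper_force: 49.1
clock: 27.9
tcp_pos: [0.5967, -0.2935, 0.1634]
orientation: [-0.596, 3.084, 0.001]
contact_force: [-0.5, -0.1, -1.3]
grip_width: 0.0128
gripper_force: 49.1
t 27.9 tcp [ 0.5967 -0.2935  0.1634] toolx 21.9 tilt [0.    0.001] F [-0.5 -0.1 -1.3] w 0.0128 g 49.1
t 27.9 tcp [ 0.5967 -0.2935  0.1634] toolx 21.9 tilt [0.    0.001] F [-0.5 -0.1 -1.3] w 0.0128 g 49.1
w12 x=0.6867-v/2500 y=-0.2035-u/2500 (450, 450, 3)
sm u 278.0 364.1 v 150.9 234.3
lid u 249.0 396.4 v 172.2 307.2
```

View pics/w12c.png

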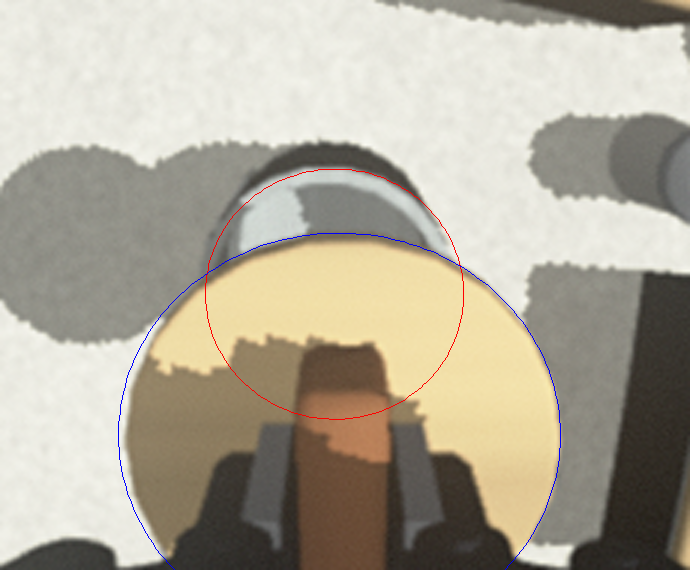

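The rim fits the red circle, perhaps 1 mm farther left (top at (328,168) against (335,168)), and the lid fits the blue one to about 1 mm. I shift by (+0.9, -2.7) mm and lower.

```bash
python3 -m jog '[{"rx":0,"ry":0,"rz":0,"x":0.015,"y":-0.045,"z":-0.7,"jaw":-1},{"rx":0,"ry":0,"rz":0,"x":0,"y":0,"z":-0.45,"jaw":-1},{"rx":0,"ry":0,"rz":0,"x":0,"y":0,"z":-0.25,"jaw":-1},{"rx":0,"ry":0,"rz":0,"x":0,"y":0,"z":-0.1,"jaw":-1},{"rx":0,"ry":0,"rz":0,"x":0,"y":0,"z":0,"jaw":-1},{"rx":0,"ry":0,"rz":0,"x":0,"y":0,"z":0,"jaw":-1}]'; python3 -c "
from h import *
st()"; python3 -m jog '[{"rx":0,"ry":0,"rz":0,"x":0,"y":0,"z":-0.05,"jaw":-1},{"rx":0,"ry":0,"rz":0,"x":0,"y":0,"z":-0.03,"jaw":-1},{"rx":0,"ry":0,"rz":0,"x":0,"y":0,"z":-0.03,"jaw":-1},{"rx":0,"ry":0,"rz":0,"x":0,"y":0,"z":0,"jaw":-1}]'; python3 -c "
from h import *
st()"
```

```text
clock: 28.7
tcp_pos: [0.5978, -0.2984, 0.0744]
orientation: [-0.592, 3.084, -0.002]
contact_force: [-0.0, 1.2, -0.2]
grip_width: 0.0131
gripper_force: 49.1
t 28.7 tcp [ 0.5978 -0.2984  0.0744] toolx 21.7 tilt [ 0.002 -0.001] F [-0.   1.2 -0.2] w 0.0131 g 49.1
clock: 29.2
tcp_pos: [0.5969, -0.2979, 0.0664]
orientation: [0.592, -3.085, -0.0]
contact_force: [-0.5, -0.6, -0.8]
grip_width: 0.0127
gripper_force: 49.1
t 29.2 tcp [ 0.5969 -0.2979  0.0664] toolx 21.7 tilt [-0.  0.] F [-0.5 -0.6 -0.8] w 0.0127 g 49.1
```

```bash
python3 -m jog '[{"rx":0,"ry":0,"rz":0,"x":0,"y":0,"z":-0.02,"jaw":-1},{"rx":0,"ry":0,"rz":0,"x":0,"y":0,"z":-0.02,"jaw":-1},{"rx":0,"ry":0,"rz":0,"x":0,"y":0,"z":0,"jaw":-1},{"rx":0,"ry":0,"rz":0,"x":0,"y":0,"z":0,"jaw":-1}]'; python3 -c "
from h import *
st()"
```

```text
clock: 29.7
tcp_pos: [0.5972, -0.2981, 0.0647]
orientation: [-0.592, 3.085, -0.0]
contact_force: [-1.8, 0.3, 5.3]
grip_width: 0.0128
gripper_force: 49.9
t 29.7 tcp [ 0.5972 -0.2981  0.0647] toolx 21.7 tilt [ 0. -0.] F [-1.8  0.3  5.3] w 0.0128 g 49.9
```

Seated at 0.0647 with 5 N. I release, back off upward and take the last look.

```bash
python3 -m jog '[{"rx":0,"ry":0,"rz":0,"x":0,"y":0,"z":0,"jaw":-0.3},{"rx":0,"ry":0,"rz":0,"x":0,"y":0,"z":0,"jaw":0},{"rx":0,"ry":0,"rz":0,"x":0,"y":0,"z":0,"jaw":0},{"rx":0,"ry":0,"rz":0,"x":0,"y":0,"z":0.4,"jaw":0},{"rx":0,"ry":0,"rz":0,"x":0,"y":0,"z":0.9,"jaw":0},{"rx":0,"ry":0,"rz":0,"x":0,"y":0,"z":0.9,"jaw":0}]' && python3 -m jog '[{"rx":0,"ry":0,"rz":0,"x":0,"y":0.9,"z":0.2,"jaw":0},{"rx":0,"ry":0,"rz":0,"x":0,"y":0.9,"z":0.2,"jaw":0},{"rx":0,"ry":0,"rz":0,"x":0,"y":0.9,"z":0,"jaw":0},{"rx":0,"ry":0,"rz":0,"x":0,"y":0.9,"z":0,"jaw":0},{"rx":0,"ry":0,"rz":0,"x":0,"y":0.9,"z":0,"jaw":0},{"rx":0,"ry":0,"rz":0,"x":0,"y":0.9,"z":0,"jaw":0},{"rx":0,"ry":0,"rz":0,"x":0,"y":0.9,"z":0,"jaw":0},{"rx":0,"ry":0,"rz":0,"x":0,"y":0.9,"z":0,"jaw":0}]' && python3 -m jog '[{"rx":0,"ry":0,"rz":0,"x":0,"y":0,"z":0,"jaw":0},{"rx":0,"ry":0,"rz":0,"x":0,"y":0,"z":0,"jaw":0}]'; python3 - <<'E'
from h import *
f=grab_frame('scene')[:,:,::-1][85:260,130:350]; g=grab_frame('top')[:,:,::-1][110:285,280:510]
a=np.vstack([cv2.resize(f,(440,350)),cv2.resize(g,(440,240))])[:600]
f=cv2.resize(f,(396,315),interpolation=cv2.INTER_CUBIC);g=cv2.resize(g,(396,301),interpolation=cv2.INTER_CUBIC)
a=np.hstack([f,cv2.copyMakeBorder(g,0,14,0,0,0)]);cv2.imwrite('pics/end.png',a)
E
```

```text
clock: 30.45
tcp_pos: [0.5967, -0.2979, 0.1972]
orientation: [0.592, -3.084, -0.001]
contact_force: [0.9, -0.0, -1.1]
grip_width: 0.0429
gripper_force: 0.0
clock: 31.45
tcp_pos: [0.5969, 0.1357, 0.2203]
orientation: [-0.592, 3.085, 0.0]
contact_force: [0.8, 0.1, -0.2]
grip_width: 0.0424
gripper_force: 0.0
clock: 31.7
tcp_pos: [0.5971, 0.1333, 0.2201]
orientation: [0.592, -3.085, 0.001]
contact_force: [-0.5, 0.2, -0.6]
grip_width: 0.0426
gripper_force: 0.0
```

View pics/end.png

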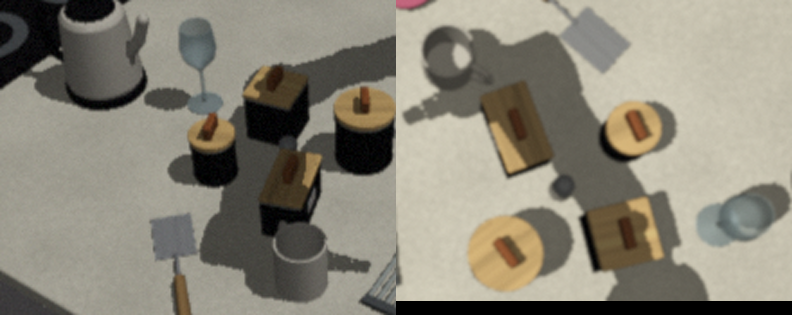

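The final view shows all four lids flat on their tins: small round (212,130), square (276,88), large round (364,108) and oblong (292,178). The glass and mug are still standing where they were, so I hand in.

```bash
python3 -c "
from bench import r
print(r.hand_in())"
```

```text
the job is handed in; nothing more can be done
None
```

All four lids are on their matching tins and look flat on the rims, the glass and mug stayed put, and the job was handed in at about 32 s on the robot's clock, with no verdict returned.

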